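# Drop a cutter through the sprung flap of the tool-return box

## Robot

A 7-joint arm with a two-finger parallel gripper is mounted at the origin on the work surface. World frame = base frame: x ahead of the robot, y to its left, z up, the work surface at z = 0. Lengths are in m, angles in rad, forces in N, time in s.
With the tool pointing down it reaches from about 0.425 to 0.925 m from the base axis. Payload 6.8 kg.
Tool frame: the origin (TCP) lies midway between the tips of the shut fingers; the grasp point (between the pads) lies 19 mm behind it; z points along the fingers, y is the direction in which the jaws open and shut (so a half turn about z gives the same grasp; the last joint's range is limited). The gripper opens to 85 mm and grips with 20 to 120 N. Pads are 22 mm wide; open, the fingers measure 114 mm over their backs; the gripper's body (76 mm by 85 mm) begins 54 mm behind the grasp point. The pads swing forward as they close: fully open they stand 13 mm farther back than shut.
Start: joints at [-1.347, 0.477, 0.022, 1.555, -0.011, 1.109, -0.083], TCP at [0.22, 0.638, 0.231] pointing down, gripper open.
Joint ranges: [-2.96, 2.96], [-0.34, 2.1], [-1.41, 1.46], [0.24, 2.44], [-1.37, 4.51], [0.17, 1.92], [-2.96, 2.96]. Speed limits (rad/s): [2.39, 2.39, 3.14, 3.14, 3.14, 3.14, 3.14].

## Interface

Orientations are given as a unit quaternion [x, y, z, w].
In Python, from rig import * gives the robot as it stands. The module is installed in compiled form; this text tells all that it offers.
- The arm moves only by the tool arm_command, never from a script. Its argument "increments" is a list of rows, each an object with "slide": the shift along the tool's x, y, z in mm, a list of three; "dr": the turn, a rotation vector about the tool's x, y, z in rad, a list of three; "jaw": the opening, from 0 (shut) to 1 (fully open). In form: [{"slide": [x, y, z], "dr": [ax, ay, az], "jaw": jaw}, ...]. A call has 1 to 20 rows; each row shifts and turns the commanded pose from where the row before left it, along the tool's axes as they then stand; what a row does not reach is not made up. A row lasts 1/10 s, in which the tool goes at most 50 mm and 8.59 degrees, less where a joint would pass 70% of its speed; a pose out of reach is approached as far as the arm can. A call with a gripper value outside its range is refused whole. The fingers move at their own pace and stop on an object; "grip_force" is the grip in N (left out, the last holds). Time passes only in rows, so rows that do not move let the fingers close. It gives the time, the measured TCP pose, the force and the opening at its end, in the units of the state.
- get_state(): the state, without advancing time (a new reading comes with each control period).
- capture(name): name is "side" or "top" or "wrist"; returns the picture (480x640x3 uint8, red, green, blue); there is no depth.
- get_calibration(name): a dict with "K" (3x3 intrinsics, pixels), "world_from_camera" (4x4, takes a point from camera to world coordinates). Camera axes: x right, y down, z forward; pixel columns grow to the right and rows downward; lengths in m; the calibration is good to about 2 mm. A picture is of the moment at which its call begins: read the wrist's pose just before it. get_calibration takes no time and is no camera call; for the wrist camera it gives the pose at the moment of the call.
- sign_off(): hands the job in, once; it reports no verdict.
Trained networks look in the newest picture that a camera, given by its name, has taken for a name from the list of things; names that differ only in an ending like _2 or _b are one class to them, and where a whole thing is asked for, a point or a joint stands for the part that bears it (a point fixed in the world has none). Each returns a list of dicts, best first, with "conf" (0 to 1); they miss things now and then, are a little off and sometimes report something else, mostly with a low value. They report only what shows in the picture. A call takes as long as a camera call. They do not tell look-alikes from the thing itself.
- spot_in(camera, query): "point" ([x, y, z] in m, in the coordinates of the camera as it stood for that picture, good to about 4 mm: the middle of the surface that is visible of it).
- landmark_of(camera, query): "point" ([x, y, z] in m, in the coordinates of the camera as it stood for that picture, good to about 4 mm: a listed point, or the origin of a listed thing).
The state is a dict: "time": time; "joints": joint angles; "joint_velocities": joint speeds; "tau": joint torques, N m; "position": TCP position; "orientation": TCP orientation; "force": force on the tool from outside, world axes, zero at the start; "moment": the same for the moment, N m; "opening": finger opening in m.
Only numpy, scipy, OpenCV 4.12 (cv2) and the standard library are available. Lean on these libraries where they do the work, as an engineer would, in place of code of your own. Each camera call takes 0.05 s, during which the arm holds its last target.

## Task

Put the craft cutter away in the tool-return box: carry it over to the flap whose sign tile shows the cutter's outline, push that spring flap down and hold it open with the hand while the cutter goes through, let the cutter drop inside, and withdraw so that the flap swings fully shut. Do not open the other flap, and leave the ink roller, the tape and the brush pot where they are.

Things in the scene. Friction and masses are not known exactly. Their poses are not given: they have to be found in the camera images.
- cutter_center (a point): Centre of the craft cutter lying flat and loose on the desk left or right of the box: grey plastic handle, narrower steel nose. 120 mm long along its x (nose, the last 22 mm, at +x, 12 mm wide), 22 wide in y, 18 high (9 mm above and below this point). 50 to 100 g. Can be gripped across y at this point. Fits a slot with its length along the slot's x, either way round.
- return_box: Plywood box fixed to the desk, 252 (x) x 318 (y) x 180 mm high; origin at the centre of its underside, x away from the robot, z up. A 6 mm middle wall at y=0 parts a left (+y) and a right lane. Lane mouths are in the top: x -120 to +50 mm, |y| 3 to 153 mm, each filled by a flap flush with the top. Beyond, x 50 to 126 mm, a solid deck carries two sign tiles. Inner floor 20 mm above the desk.
- left_slot (a point): Middle of the left lane's mouth, on the shut flap's top face, 180 mm above the desk; x along its 170 mm length (parallel to the hinge), +y to the outer wall, z up. The mouth is 150 mm wide in y.
- right_slot (a point): Middle of the right lane's mouth, on the shut flap's top face, 180 mm above the desk; x along its 170 mm length (parallel to the hinge), -y to the outer wall, z up. The mouth is 150 mm wide in y.
- left_flap (a joint): Left flap's angle: 0 shut, grows as pushed down, stop at 1.35 rad. Aluminium plate 166 x 144 x 4 mm hinged along x at the box's middle wall (y=+4 mm), free edge at +y. Spring 0.2 N m shut to 0.4 open: the cutter's weight does not open it, a push of 2 to 7 N at mid-slot does; shuts by itself. Fingers gripping the cutter at mid-slot, tips 60 mm below the top, hold it at 0.8 rad; spread, 0.9.
- right_flap (a joint): Right flap's angle: 0 shut, grows as pushed down into the box, stop at 1.35 rad. Mirror image of the left flap: same plate and spring, hinged along x at the box's middle wall (y=-4 mm), free edge by the outer wall (-y).
- cutter_tile: Sign tile: 66 x 66 x 6 mm white laminate square fixed on the deck just beyond one flap (123 mm in the box's x beyond that slot's middle, same y), with a flat black outline of the cutter: one straight narrow bar with a thinner tip. Marks the flap for the cutter. Origin at the centre of its underside.
- roller_tile: The other sign tile, same square, with a flat black outline of the roller: a wide bar with a stem and a handle (a T). Marks the flap that must stay shut. Origin at the centre of its underside.
- roller_center (a point): Ink roller lying loose on the desk on the side of the box where the cutter is not (bystander): wooden handle to -x, dark rubber roller 38 mm thick, 80 mm wide at +x; 150 mm long; this point is mid-length, 19 mm above the desk.
- tape: Roll of paper tape lying flat and loose (bystander): 96 mm across, 24 mm high, beside the box. Origin at the centre of its underside.
- brush_pot: White ceramic pot with brushes, loose (bystander), 76 mm across, 100 mm high, brushes up to 190 mm, beside the box. Origin at the centre of its underside.
There are look-alikes about, which are no part of the job. There is more than one size of the part that bears cutter_center; the job needs the middle-sized.

How it is judged:
By the outcome, as a careful person would: the job done as asked, in the order asked, and still so for the second after the job is handed in, with the robot touching nothing.
It also fails if it takes over 45 s, if anything falls off the work surface, if the arm or the gripper's body presses on something with over 40 N, if the wrist force passes 120 N, or if a joint passes its speed limit or range.

## Working session

There is one attempt and no reset: what is moved stays moved. The work goes in short steps, Python scripts to look and compute and a tool call to move; the robot and the scene stay as the last step left them, time stands still between calls to the robot, and variables do not carry over. Pictures are saved under pics/ and viewed, and the job is handed in when it is done.

Besides the shell and the picture viewer there is one more tool, called after "Emit:" as name(argument=value, ...), one argument or row to a line, values as JSON. arm_command: Moves the arm, as the interface text tells. Its arguments: {"type":"object","properties":{"increments":{"type":"array","items":{"type":"object","properties":{"slide":{"type":"array","items":{"type":"number"}},"dr":{"type":"array","items":{"type":"number"}},"jaw":{"type":"number"}}}},"grip_force":{"type":"number"}},"required":["increments"]}

```bash
mkdir -p pics; cat > h.py <<'E'
from rig import *
import numpy as np, cv2
from scipy.spatial.transform import Rotation as R
def save(n,img): cv2.imwrite('pics/'+n+'.png',img[:,:,::-1])
def w(cam,p,T=None):
    T=get_calibration(cam)['world_from_camera'] if T is None else T
    return (np.array(T)@np.r_[p,1])[:3]
def px(cam,P):
    c=get_calibration(cam);q=np.linalg.inv(c['world_from_camera'])@np.r_[P,1];q=np.array(c['K'])@q[:3];return q[:2]/q[2]
def ray(cam,u,v,z):
    c=get_calibration(cam);T=np.array(c['world_from_camera']);d=T[:3,:3]@np.linalg.solve(np.array(c['K']),[u,v,1.]);o=T[:3,3];return o+d*(z-o[2])/d[2]
E
python3 - <<'E'
from h import *
np.set_printoptions(precision=3,suppress=True)
for c in ['top','side']:
    save(c+'0',capture(c))
    print(c,get_calibration(c)['world_from_camera'][:3,3] if hasattr(get_calibration(c)['world_from_camera'],'shape') else '')
    for q in ['cutter_center','return_box','left_slot','right_slot','cutter_tile','roller_tile','roller_center','tape','brush_pot']:
        for r in landmark_of(c,q): print(c,q,round(r['conf'],2),w(c,r['point']),px(c,w(c,r['point'])).round())
s=get_state();print(s)
E
```

```text
top [ 0.231 -0.049  1.605]
top cutter_center 0.72 [ 0.584 -0.274  0.007] [394. 237.]
top cutter_center 0.6 [ 0.347 -0.456  0.016] [464. 323.]
top return_box 0.83 [ 0.587 -0.004  0.001] [297. 235.]
top return_box 0.75 [0.562 0.074 0.18 ] [264. 229.]
top left_slot 0.77 [0.561 0.078 0.181] [263. 230.]
top right_slot 0.65 [ 0.538 -0.08   0.182] [326. 239.]
top cutter_tile 0.67 [ 0.663 -0.091  0.184] [331. 191.]
top cutter_tile 0.48 [0.683 0.06  0.181] [271. 183.]
top roller_tile 0.6 [0.684 0.063 0.18 ] [270. 183.]
top roller_center 0.88 [0.53  0.4   0.018] [151. 253.]
top tape 0.96 [ 0.716 -0.338 -0.001] [415. 192.]
top brush_pot 0.88 [ 0.707  0.307 -0.   ] [189. 194.]
side [-0.267 -0.903  0.877]
side cutter_center 0.78 [ 0.488 -0.358  0.015] [413. 382.]
side cutter_center 0.75 [ 0.341 -0.452  0.016] [400. 448.]
side cutter_center 0.74 [ 0.574 -0.27   0.004] [407. 345.]
side return_box 0.66 [0.528 0.398 0.017] [215. 235.]
side left_slot 0.86 [0.56  0.076 0.179] [297. 221.]
side right_slot 0.56 [ 0.533 -0.08   0.186] [334. 248.]
side cutter_tile 0.98 [ 0.661 -0.099  0.183] [380. 232.]
side roller_tile 0.66 [0.686 0.057 0.181] [340. 207.]
side roller_center 0.67 [0.53  0.4   0.021] [215. 233.]
side tape 0.86 [ 0.713 -0.341  0.   ] [472. 335.]
{'time': 1.0, 'joints': array([-1.347,  0.477,  0.022,  1.555, -0.012,  1.109, -0.083]), 'joint_velocities': array([ 0.001,  0.001, -0.002,  0.001,  0.001, -0.   , -0.   ]), 'tau': array([  0.001, -59.633,   1.607, -28.155,   0.013,   0.002,   0.   ]), 'position': array([0.22 , 0.638, 0.231]), 'orientation': array([ 0.165,  0.986,  0.   , -0.   ]), 'force': array([ 0.782, -0.378, -0.212]), 'moment': array([-0.005, -0.018, -0.004]), 'opening': 0.08526594831785454}
```

View pictures.

View pics/top0.png

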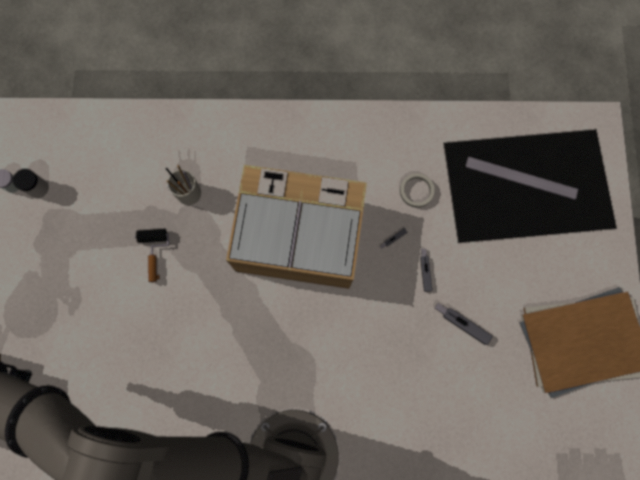

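View pics/side0.png

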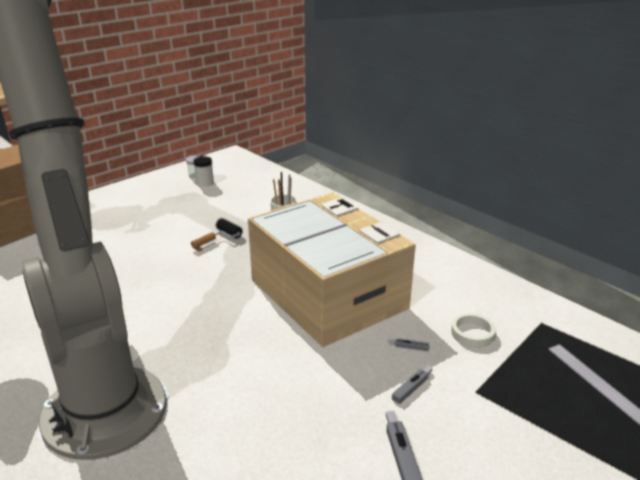

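```bash
python3 - <<'E'
import cv2,numpy as np
t=cv2.imread('pics/top0.png');s=cv2.imread('pics/side0.png')
a=cv2.resize(t[205:355,360:500],(560,600),interpolation=cv2.INTER_CUBIC)
cv2.imwrite('pics/top_c.png',a)
b=cv2.resize(t[170:260,230:370],None,fx=5,fy=5,interpolation=cv2.INTER_CUBIC);cv2.imwrite('pics/top_t.png',b)
c=cv2.resize(s[320:470,360:480],(480,600),interpolation=cv2.INTER_CUBIC);cv2.imwrite('pics/side_c.png',c)
E
```

```text
(no output)
```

View pics/top_c.png

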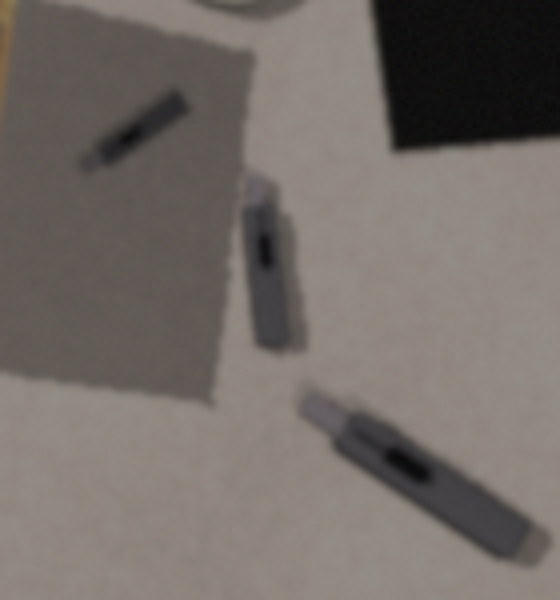

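View pics/top_t.png

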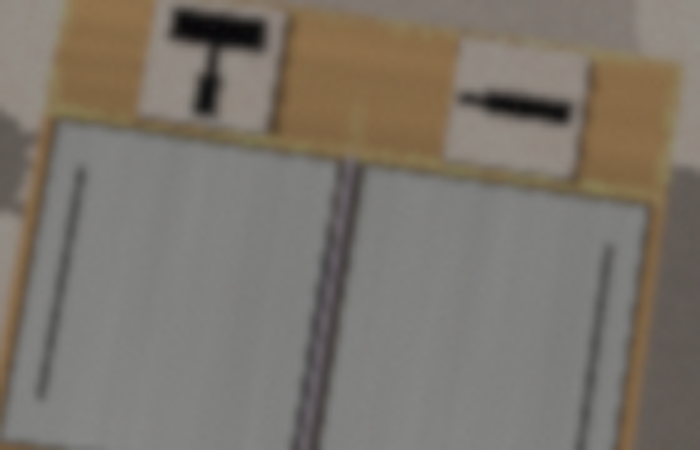

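View pics/side_c.png

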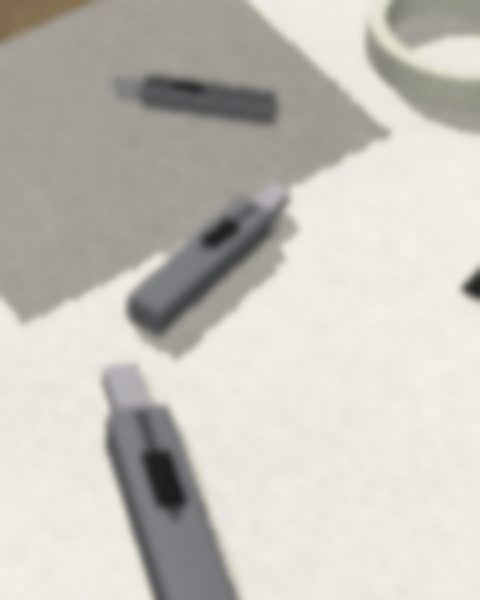

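```bash
python3 - <<'E'
from h import *
np.set_printoptions(precision=4,suppress=True)
for n,a,b in [('mid',(424.5,250.5),(428.5,291.5)),('small',(360+85/4,205+165/4),(360+182/4,205+95/4)),('large',(360+305/4,205+395/4),(360+515/4,205+548/4))]:
    p,q=ray('top',*a,.012),ray('top',*b,.014);print(n,p,q,np.linalg.norm((p-q)[:2]),(p+q)/2,np.degrees(np.arctan2(*(p-q)[[1,0]])))
# side view
for n,a,b in [('mid',(360+275/4,320+200/4),(360+150/4,320+315/4))]:
    p,q=ray('side',*a,.012),ray('side',*b,.012);print('side',n,p,q,np.linalg.norm((p-q)[:2]),(p+q)/2,np.degrees(np.arctan2(*(p-q)[[1,0]])))
# box model overlay fit: corners of right/left flaps in the top picture
yaw=-0.164
for c in [(0.0,0)]:
  Rz=R.from_euler('z',yaw).as_matrix()
  O=np.array([0.583,-0.005,0.0])
  for pt in [(-.126,-.159,.18),(-.126,.159,.18),(.126,-.159,.18),(.126,.159,.18),(-.035,-.078,.18),(-.035,.078,.18)]:
    P=O+Rz@np.array(pt);print(pt,P,px('top',P),px('side',P))
img=cv2.imread('pics/top0.png')
for y in (-.159,-.153,-.003,.003,.153,.159):
  for x in (-.126,-.12,.05,.126):
    u,v=px('top',O+Rz@np.array([x,y,.18]));pass
import itertools
im=cv2.resize(img[150:300,215:385],None,fx=4,fy=4,interpolation=cv2.INTER_CUBIC)
for x0,x1,y0,y1 in [(-.126,.126,-.159,.159),(-.12,.05,-.153,-.003),(-.12,.05,.003,.153)]:
  pts=np.array([(px('top',O+Rz@np.array([x,y,.18]))-[215,150]+.5)*4 for x,y in [(x0,y0),(x1,y0),(x1,y1),(x0,y1)]]).astype(int)
  cv2.polylines(im,[pts],True,(0,0,255),1)
cv2.imwrite('pics/boxfit.png',im)
E
```

```text
mid [ 0.545  -0.3568  0.012 ] [ 0.4308 -0.3638  0.014 ] 0.11442006117869778 [ 0.4879 -0.3603  0.013 ] 3.516347888541549
small [ 0.5559 -0.2372  0.012 ] [ 0.6059 -0.3053  0.014 ] 0.08452835103131492 [ 0.5809 -0.2713  0.013 ] 126.2770084869841
large [ 0.3978 -0.3842  0.012 ] [ 0.2965 -0.5207  0.014 ] 0.17003176569895426 [ 0.3471 -0.4525  0.013 ] 53.424615752285845
side mid [ 0.5409 -0.3564  0.012 ] [ 0.432  -0.3673  0.012 ] 0.10949579476257512 [ 0.4864 -0.3619  0.012 ] 5.680263920178472
(-0.126, -0.159, 0.18) [ 0.4327 -0.1413  0.18  ] [350.7754 281.5129] [319.1387 278.725 ]
(-0.126, 0.159, 0.18) [0.4846 0.1724 0.18  ] [223.6894 259.4974] [246.8074 216.7422]
(0.126, -0.159, 0.18) [ 0.6814 -0.1824  0.18  ] [366.539 184.468] [414.2036 244.1163]
(0.126, 0.159, 0.18) [0.7333 0.1313 0.18  ] [243.7052 163.9716] [333.4519 191.5953]
(-0.035, -0.078, 0.18) [ 0.5357 -0.0762  0.18  ] [324.4334 240.1782] [333.6748 248.7874]
(-0.035, 0.078, 0.18) [0.5612 0.0777 0.18  ] [262.8598 229.6566] [296.6703 220.3353]
```

View pics/boxfit.png

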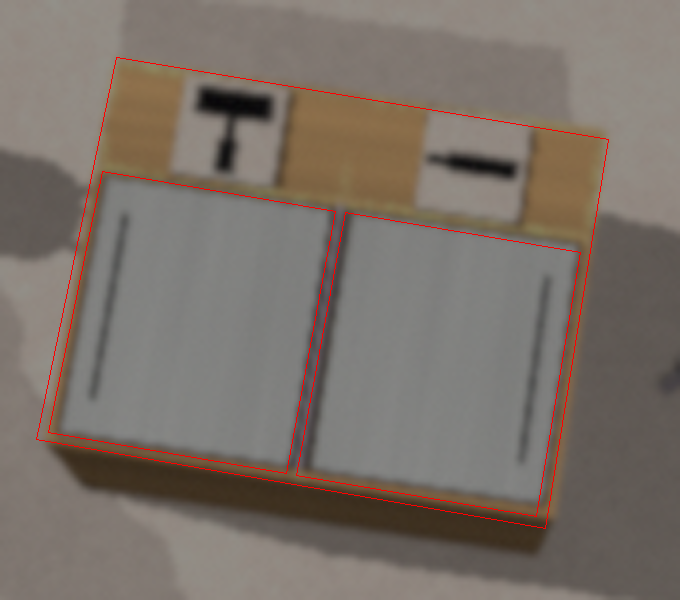

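Right flap: the cutter outline tile is at (333,191) in the top picture, and the T tile is at (271,183). There are three cutters in the top picture. The small one is at (394,237), about 85 mm. The middle one is at (426,270), about 115–120 mm and matches. The large one is at (464,323), about 170 mm. The target is therefore the middle one at about (0.489, -0.360), yaw about 4°.

```bash
cat >> h.py <<'E'
np.set_printoptions(precision=4,suppress=True)
def leg(target,n,pos=None,yaw=None):
    s=get_state();p=s['position'] if pos is None else np.array(pos)
    M=R.from_quat(s['orientation']).as_matrix()
    if yaw is not None: 
        c,q=np.cos(yaw),np.sin(yaw);M=np.array([[c,q,0],[q,-c,0],[0,0,-1]])
    d=M.T@(np.array(target)-p)*1000
    print('total',d.round(1),'per row',(d/n).round(2),'len/row',np.linalg.norm(d/n).round(1))
E
python3 - <<'E'
from h import *
leg([.45,.40,.36],10)
leg([.52,0,.36],11,[.45,.4,.36])
leg([.49,-.36,.25],11,[.52,0,.36])
E
```

```text
total [-295.2 -150.2 -128.7] per row [-29.52 -15.02 -12.87] len/row 35.5
total [-196.5 -355.4   -0. ] per row [-17.86 -32.31  -0.  ] len/row 36.9
total [ -88.9 -350.1  110. ] per row [ -8.08 -31.83  10.  ] len/row 34.3
```

Emit:
arm_command(
  increments=[
    {"slide":[-29.5,-15,-13],"dr":[0,0,0],"jaw":1},
    {"slide":[-29.5,-15,-13],"dr":[0,0,0],"jaw":1},
    {"slide":[-29.5,-15,-13],"dr":[0,0,0],"jaw":1},
    {"slide":[-29.5,-15,-13],"dr":[0,0,0],"jaw":1},
    {"slide":[-29.5,-15,-13],"dr":[0,0,0],"jaw":1},
    {"slide":[-29.5,-15,-13],"dr":[0,0,0],"jaw":1},
    {"slide":[-29.5,-15,-13],"dr":[0,0,0],"jaw":1},
    {"slide":[-29.5,-15,-13],"dr":[0,0,0],"jaw":1},
    {"slide":[-29.5,-15,-13],"dr":[0,0,0],"jaw":1},
    {"slide":[-29.5,-15,-13],"dr":[0,0,0],"jaw":1},
  ],
)

```text
time: 2.0
position: [0.4507, 0.3991, 0.362]
orientation: [0.165, 0.986, 0.0, 0.0]
force: [1.3, -0.1, 0.0]
opening: 0.0854
```

Emit:
arm_command(
  increments=[
    {"slide":[-18,-32,0],"dr":[0,0,0],"jaw":1},
    {"slide":[-18,-32,0],"dr":[0,0,0],"jaw":1},
    {"slide":[-18,-32,0],"dr":[0,0,0],"jaw":1},
    {"slide":[-18,-32,0],"dr":[0,0,0],"jaw":1},
    {"slide":[-18,-32,0],"dr":[0,0,0],"jaw":1},
    {"slide":[-18,-32,0],"dr":[0,0,0],"jaw":1},
    {"slide":[-18,-32,0],"dr":[0,0,0],"jaw":1},
    {"slide":[-18,-32,0],"dr":[0,0,0],"jaw":1},
    {"slide":[-18,-32,0],"dr":[0,0,0],"jaw":1},
    {"slide":[-18,-32,0],"dr":[0,0,0],"jaw":1},
    {"slide":[-18,-32,0],"dr":[0,0,0],"jaw":1},
  ],
)

```text
time: 3.1
position: [0.5225, 0.0015, 0.3616]
orientation: [0.165, 0.986, 0.0, 0.0]
force: [0.9, 0.6, 0.2]
opening: 0.085
```

Emit:
arm_command(
  increments=[
    {"slide":[-8,-32,0],"dr":[0,0,0],"jaw":1},
    {"slide":[-8,-32,0],"dr":[0,0,0],"jaw":1},
    {"slide":[-8,-32,0],"dr":[0,0,0],"jaw":1},
    {"slide":[-8,-32,0],"dr":[0,0,0],"jaw":1},
    {"slide":[-8,-32,0],"dr":[0,0,0],"jaw":1},
    {"slide":[-8,-32,14],"dr":[0,0,0],"jaw":1},
    {"slide":[-8,-32,14],"dr":[0,0,0],"jaw":1},
    {"slide":[-8,-32,14],"dr":[0,0,0],"jaw":1},
    {"slide":[-8,-32,14],"dr":[0,0,0],"jaw":1},
    {"slide":[-8,-32,14],"dr":[0,0,0],"jaw":1},
    {"slide":[-8,-32,14],"dr":[0,0,0],"jaw":1},
    {"slide":[0,0,14],"dr":[0,0,-0.1],"jaw":1},
    {"slide":[0,0,14],"dr":[0,0,-0.1],"jaw":1},
    {"slide":[0,0,0],"dr":[0,0,-0.1],"jaw":1},
    {"slide":[0,0,0],"dr":[0,0,-0.1],"jaw":1},
    {"slide":[0,0,0],"dr":[0,0,0],"jaw":1},
    {"slide":[0,0,0],"dr":[0,0,0],"jaw":1},
  ],
)

```text
time: 4.8
position: [0.491, -0.3585, 0.2494]
orientation: [-0.033, 0.999, 0.0, 0.0]
force: [0.1, -0.4, -0.6]
opening: 0.0855
```

```bash
python3 - <<'E'
from h import *
s=get_state();print(s['time'],s['position'],s['orientation'],s['joints'])
T=get_calibration('wrist')['world_from_camera']
save('wrist1',capture('wrist'))
for r in landmark_of('wrist','cutter_center'): print(r['conf'],w('wrist',r['point'],T),px('wrist',w('wrist',r['point'],T)))
E
```

```text
4.8 [ 0.491  -0.3585  0.2494] [-0.0327  0.9995  0.      0.0001] [ 0.1281  0.3808  0.5279  1.7305 -0.2133  1.0875  2.3608]
0.92 [ 0.3463 -0.4509  0.0131] [218.7069  16.7137]
0.79 [ 0.579  -0.2746  0.0084] [400.5802 293.7057]
0.69 [ 0.4889 -0.3521  0.0103] [328.0864 198.0453]
```

View pics/wrist1.png

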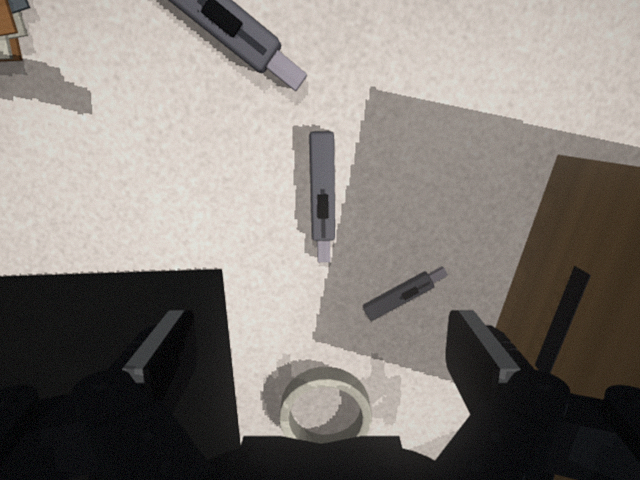

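The wrist picture shows the three cutters: the large one at top, the middle one from (321,131) to (324,264), and the small one at (405,293). The tape at (325,405) is well clear of the grasp spot.

```bash
python3 - <<'E'
from h import *
a=ray('wrist',321,132,.016);b=ray('wrist',323.5,264,.010)
print(a,b,np.linalg.norm((a-b)[:2]),(a+b)/2,np.degrees(np.arctan2(*(b-a)[[1,0]])))
m=[ray('wrist',310,185,.018),ray('wrist',334,185,.018)];print('width',np.linalg.norm(m[0]-m[1]),(m[0]+m[1])/2)
img=cv2.imread('pics/wrist1.png')[110:290,250:400]
cv2.imwrite('pics/w1c.png',cv2.resize(img,None,fx=3.3,fy=3.3,interpolation=cv2.INTER_CUBIC))
c=(a+b)/2
M=R.from_quat(get_state()['orientation']).as_matrix();print('tool delta mm',M.T@(np.array([c[0],c[1],.009])-get_state()['position'])*1000, 'yaw',np.degrees(np.arctan2(M[1,0],M[0,0])))
E
```

```text
[ 0.4309 -0.3624  0.016 ] [ 0.5528 -0.352   0.01  ] 0.12225211667203209 [ 0.4918 -0.3572  0.013 ] 4.883877122320659
width 0.021264939201892416 [ 0.4762 -0.3585  0.018 ]
tool delta mm [ -0.8206   1.2305 240.4278] yaw -176.2011356558283
```

View pics/w1c.png

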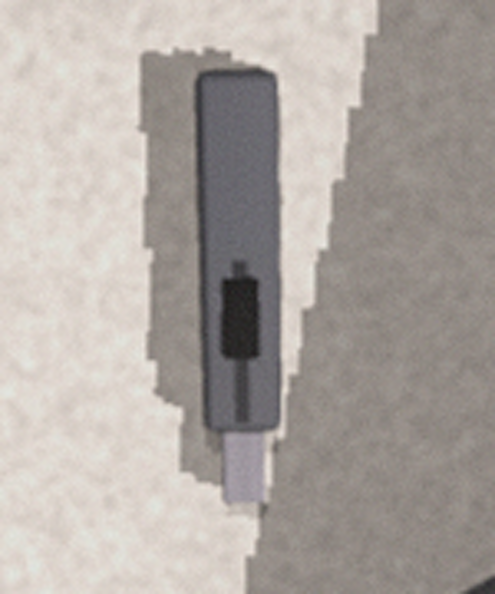

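Emit:
arm_command(
  increments=[
    {"slide":[-1,1,30],"dr":[0,0,-0.019],"jaw":0.7},
    {"slide":[0,0,35],"dr":[0,0,0],"jaw":0.7},
    {"slide":[0,0,35],"dr":[0,0,0],"jaw":0.7},
    {"slide":[0,0,35],"dr":[0,0,0],"jaw":0.7},
    {"slide":[0,0,35],"dr":[0,0,0],"jaw":0.7},
    {"slide":[0,0,30],"dr":[0,0,0],"jaw":0.7},
    {"slide":[0,0,20],"dr":[0,0,0],"jaw":0.7},
    {"slide":[0,0,12],"dr":[0,0,0],"jaw":0.7},
    {"slide":[0,0,8],"dr":[0,0,0],"jaw":0.7},
    {"slide":[0,0,4],"dr":[0,0,0],"jaw":0.7},
    {"slide":[0,0,0],"dr":[0,0,0],"jaw":0.7},
    {"slide":[0,0,0],"dr":[0,0,0],"jaw":0.7},
  ],
)

```text
time: 6.1
position: [0.4925, -0.3578, 0.0062]
orientation: [-0.043, 0.999, -0.0, 0.001]
force: [-0.5, 0.6, -0.1]
opening: 0.0598
```

Position is good: 6 mm above the desk with no contact. I'll lower 2 mm and close.

Emit:
arm_command(
  grip_force=50,
  increments=[
    {"slide":[0,0,2],"dr":[0,0,0],"jaw":0.7},
    {"slide":[0,0,0],"dr":[0,0,0],"jaw":0},
    {"slide":[0,0,0],"dr":[0,0,0],"jaw":0},
    {"slide":[0,0,0],"dr":[0,0,0],"jaw":0},
    {"slide":[0,0,0],"dr":[0,0,0],"jaw":0},
    {"slide":[0,0,0],"dr":[0,0,0],"jaw":0},
    {"slide":[0,0,0],"dr":[0,0,0],"jaw":0},
    {"slide":[0,0,0],"dr":[0,0,0],"jaw":0},
    {"slide":[0,0,0],"dr":[0,0,0],"jaw":0},
  ],
)

```text
time: 7.0
position: [0.4921, -0.3577, 0.0037]
orientation: [-0.044, 0.999, -0.0, 0.0]
force: [-0.6, 0.8, 5.5]
opening: 0.0209
```

Emit:
arm_command(
  increments=[
    {"slide":[0,0,-10],"dr":[0,0,0],"jaw":0},
    {"slide":[0,0,-20],"dr":[0,0,0],"jaw":0},
    {"slide":[0,0,-30],"dr":[0,0,0],"jaw":0},
    {"slide":[0,0,-30],"dr":[0,0,0],"jaw":0},
    {"slide":[0,0,-30],"dr":[0,0,0],"jaw":0},
    {"slide":[0,0,-30],"dr":[0,0,0],"jaw":0},
    {"slide":[0,0,-30],"dr":[0,0,0],"jaw":0},
    {"slide":[0,0,-30],"dr":[0,0,0],"jaw":0},
    {"slide":[0,0,-30],"dr":[0,0,0],"jaw":0},
    {"slide":[0,0,-20],"dr":[0,0,0],"jaw":0},
    {"slide":[0,0,-10],"dr":[0,0,0],"jaw":0},
    {"slide":[0,0,0],"dr":[0,0,0],"jaw":0},
  ],
)

```text
time: 8.2
position: [0.4922, -0.3577, 0.2744]
orientation: [-0.044, 0.999, -0.0, 0.001]
force: [-0.4, 0.0, -0.9]
opening: 0.0205
```

```bash
python3 - <<'E'
from h import *
save('wrist2',capture('wrist'))
s=get_state();print(s['position'],s['joints'],s['opening'],s['force'])
M=R.from_quat(s['orientation']).as_matrix();y=np.arctan2(M[1,0],M[0,0]);print(y,'turn about tool z',-((np.pi-0.164)-(y+2*np.pi)))
leg([.5375,-.078,s['position'][2]],10)
E
```

```text
[ 0.4917 -0.3572  0.273 ] [ 0.1153  0.3596  0.5394  1.7032 -0.201   1.1344  2.3701] 0.02058135238052632 [ 0.0866  0.176  -1.6612]
-3.0543136078807525 turn about tool z 0.2512790457090408
total [-69.9 274.1   0.1] per row [-6.99 27.41  0.01] len/row 28.3
```

View pics/wrist2.png

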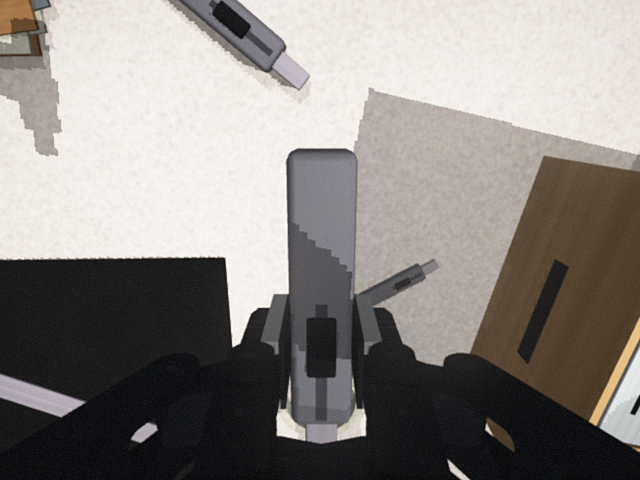

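The cutter (rows 150–440) is held straight between the pads. Next I'll carry it over the right slot.

Emit:
arm_command(
  increments=[
    {"slide":[-7,27.4,0],"dr":[0,0,0],"jaw":0},
    {"slide":[-7,27.4,0],"dr":[0,0,0],"jaw":0},
    {"slide":[-7,27.4,0],"dr":[0,0,0],"jaw":0},
    {"slide":[-7,27.4,0],"dr":[0,0,0],"jaw":0},
    {"slide":[-7,27.4,0],"dr":[0,0,0],"jaw":0},
    {"slide":[-7,27.4,0],"dr":[0,0,0],"jaw":0},
    {"slide":[-7,27.4,0],"dr":[0,0,0],"jaw":0},
    {"slide":[-7,27.4,0],"dr":[0,0,0],"jaw":0},
    {"slide":[-7,27.4,0],"dr":[0,0,0],"jaw":0},
    {"slide":[-7,27.4,0],"dr":[0,0,0],"jaw":0},
    {"slide":[0,0,0],"dr":[0,0,0.084],"jaw":0},
    {"slide":[0,0,0],"dr":[0,0,0.084],"jaw":0},
    {"slide":[0,0,0],"dr":[0,0,0.083],"jaw":0},
    {"slide":[0,0,0],"dr":[0,0,0],"jaw":0},
    {"slide":[0,0,0],"dr":[0,0,0],"jaw":0},
  ],
)

```text
time: 9.75
position: [0.5371, -0.0782, 0.2722]
orientation: [0.081, 0.997, -0.0, -0.001]
force: [0.4, 0.4, -0.0]
opening: 0.0206
```

```bash
python3 - <<'E'
from h import *
s=get_state();print(s['position'],s['joints'],s['orientation'])
t=capture('top');save('top2',t);si=capture('side')
save('side2',si)
for q in ['right_slot','cutter_center']:
  for c in ['side','top']:
    for r in landmark_of(c,q):print(q,c,r['conf'],w(c,r['point']))
cv2.imwrite('pics/t2c.png',cv2.resize(t[150:300,215:385,::-1],None,fx=4,fy=4))
cv2.imwrite('pics/s2c.png',cv2.resize(si[130:360,200:460,::-1],None,fx=2.5,fy=2.5))
save('wrist3',capture('wrist'))
E
```

```text
[ 0.5371 -0.0782  0.2722] [-0.3579  0.2301  0.4623  1.8478 -0.1145  1.0919  1.5562] [ 0.0807  0.9967 -0.0002 -0.001 ]
right_slot side 0.81 [ 0.5362 -0.0809  0.1828]
right_slot top 0.46 [0.5285 0.399  0.021 ]
cutter_center side 0.88 [ 0.5335 -0.0784  0.2807]
cutter_center side 0.7 [ 0.5762 -0.2686  0.006 ]
cutter_center side 0.67 [ 0.3417 -0.4524  0.0164]
cutter_center top 0.66 [ 0.3493 -0.4553  0.0144]
cutter_center top 0.62 [ 0.5845 -0.2697  0.0056]
```

View pics/t2c.png

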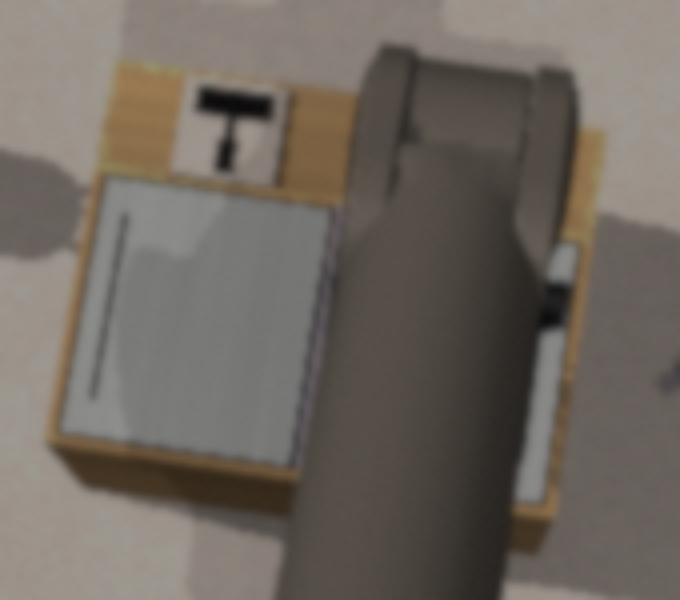

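View pics/s2c.png

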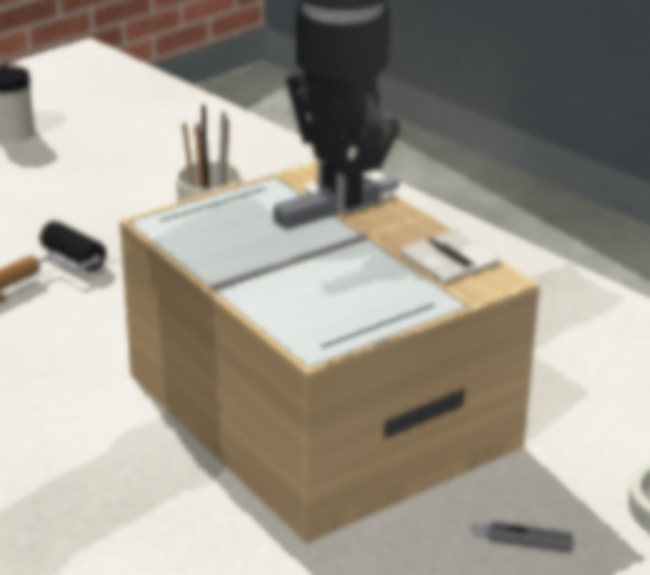

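View pics/wrist3.png

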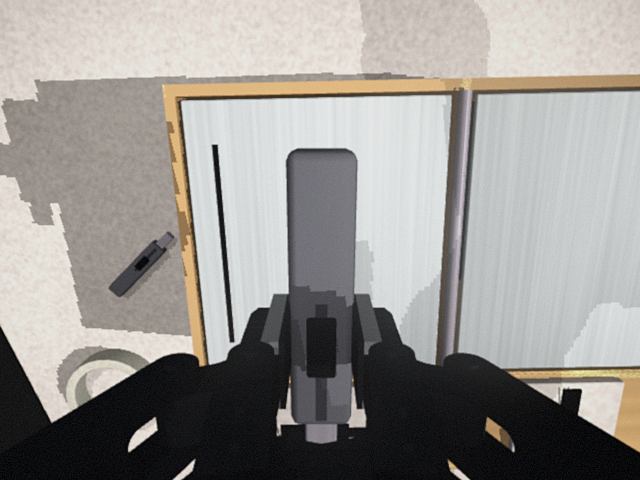

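```bash
python3 - <<'E'
from h import *
A=ray('wrist',181,97.5,.18);B=ray('wrist',452,93,.18);C=ray('wrist',441,369,.18);D=ray('wrist',204,365,.18)
print(A,B,C,D,np.linalg.norm(A-B),np.linalg.norm(B-C),np.linalg.norm(A-D))
for p,q in [(A,B)]: print('y-axis yaw',np.arctan2(*(B-A)[[1,0]])-np.pi/2)
print('x yaw',np.arctan2(*(C-B)[[1,0]]))
yaw=np.arctan2(*(B-A)[[1,0]])-np.pi/2
x=np.array([np.cos(yaw),np.sin(yaw),0]);print((A+B)/2+x*.085)
# cutter ends relative TCP
T=ray('wrist',322,150,.285);print('tail',T)
s=get_state();M=R.from_quat(s['orientation']).as_matrix();print(M.T@(T-s['position']))
E
```

```text
[ 0.4448 -0.1382  0.18  ] [0.466  0.0033 0.18  ] [ 0.6308 -0.0167  0.18  ] [ 0.6033 -0.1646  0.18  ] 0.14305569091287873 0.16596517955801024 0.16067113005180575
y-axis yaw -0.14848292481902625
x yaw -0.12071649111909617
[ 0.5395 -0.0801  0.18  ]
tail [ 0.4767 -0.0682  0.285 ]
[ 0.0619  0.0001 -0.0118]
```

Slot middle agrees to 2 mm, and the cutter's shadow falls on the right flap only. I'll push down.

Emit:
arm_command(
  increments=[
    {"slide":[0,0,20],"dr":[0,0,0],"jaw":0},
    {"slide":[0,0,25],"dr":[0,0,0],"jaw":0},
    {"slide":[0,0,20],"dr":[0,0,0],"jaw":0},
    {"slide":[0,0,12],"dr":[0,0,0],"jaw":0},
    {"slide":[0,0,10],"dr":[0,0,0],"jaw":0},
    {"slide":[0,0,10],"dr":[0,0,0],"jaw":0},
    {"slide":[0,0,10],"dr":[0,0,0],"jaw":0},
    {"slide":[0,0,10],"dr":[0,0,0],"jaw":0},
    {"slide":[0,0,10],"dr":[0,0,0],"jaw":0},
    {"slide":[0,0,10],"dr":[0,0,0],"jaw":0},
    {"slide":[0,0,10],"dr":[0,0,0],"jaw":0},
    {"slide":[0,0,6],"dr":[0,0,0],"jaw":0},
    {"slide":[0,0,0],"dr":[0,0,0],"jaw":0},
    {"slide":[0,0,0],"dr":[0,0,0],"jaw":0},
  ],
)

```text
time: 11.5
position: [0.5373, -0.0796, 0.12]
orientation: [0.082, 0.997, -0.001, -0.0]
force: [-0.1, -4.6, -0.2]
opening: 0.0207
```

```bash
python3 - <<'E'
from h import *
s=get_state();print(s['position'],s['force'],s['opening'])
si=capture('side')
cv2.imwrite('pics/s3c.png',cv2.resize(si[130:360,200:460,::-1],None,fx=2.5,fy=2.5))
save('wrist4',capture('wrist'))
E
```

```text
[ 0.5373 -0.0796  0.12  ] [-0.1352 -4.6338 -0.152 ] 0.020719265082984974
```

View pics/s3c.png

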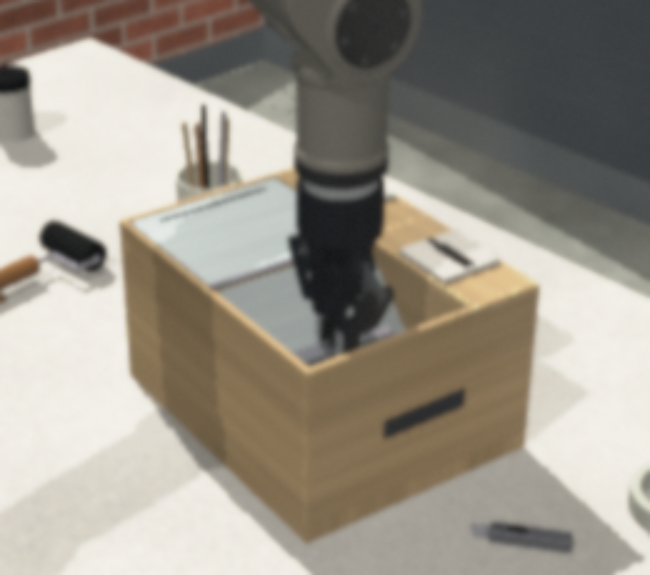

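View pics/wrist4.png

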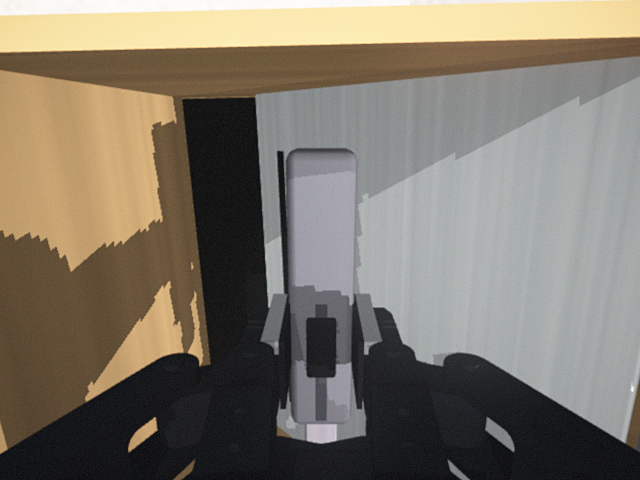

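The right flap is down, with the dark gap at columns 185–265. The cutter is inside the lane and the left flap is shut. I'll open the jaws and hold.

Emit:
arm_command(
  increments=[
    {"slide":[0,0,0],"dr":[0,0,0],"jaw":1},
    {"slide":[0,0,0],"dr":[0,0,0],"jaw":1},
    {"slide":[0,0,0],"dr":[0,0,0],"jaw":1},
    {"slide":[0,0,0],"dr":[0,0,0],"jaw":1},
    {"slide":[0,0,0],"dr":[0,0,0],"jaw":1},
    {"slide":[0,0,0],"dr":[0,0,0],"jaw":1},
    {"slide":[0,0,0],"dr":[0,0,0],"jaw":1},
    {"slide":[0,0,0],"dr":[0,0,0],"jaw":1},
    {"slide":[0,0,0],"dr":[0,0,0],"jaw":1},
    {"slide":[0,0,0],"dr":[0,0,0],"jaw":1},
    {"slide":[0,0,0],"dr":[0,0,0],"jaw":1},
    {"slide":[0,0,0],"dr":[0,0,0],"jaw":1},
  ],
)

```text
time: 12.8
position: [0.537, -0.0805, 0.1202]
orientation: [0.083, 0.997, -0.001, -0.0]
force: [-0.2, -8.9, -0.7]
opening: 0.0854
```

```bash
python3 - <<'E'
from h import *
s=get_state();print(s['position'],s['force'],s['opening'])
save('wrist5',capture('wrist'))
E
```

```text
[ 0.537  -0.0805  0.1202] [-0.1647 -8.9177 -0.7266] 0.08538161617915456
```

View pics/wrist5.png

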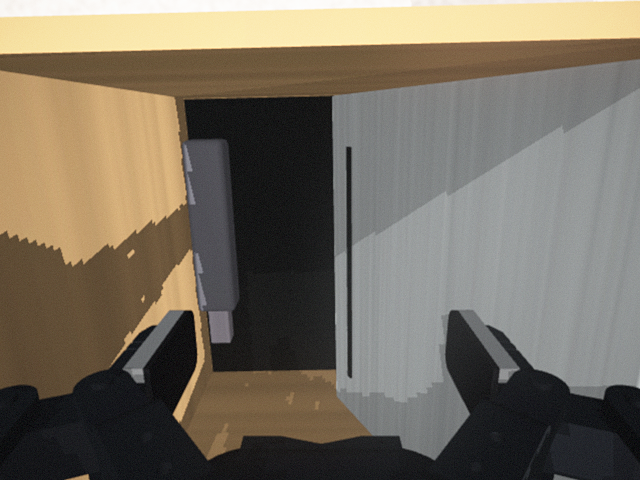

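```bash
python3 - <<'E'
from h import *
for z in (.03,.05,.08,.1):
    a=ray('wrist',210,139,z);b=ray('wrist',222,343,z);print(z,a,b,np.linalg.norm(a-b))
save('wrist6',capture('wrist'))
x=cv2.imread('pics/wrist5.png').astype(int)-cv2.imread('pics/wrist6.png');print(abs(x[130:350,180:250]).mean())
im=cv2.imread('pics/wrist6.png')[90:390,140:360];cv2.imwrite('pics/w6c.png',cv2.convertScaleAbs(cv2.resize(im,None,fx=2,fy=2),alpha=2,beta=20))
E
```

```text
0.03 [ 0.4672 -0.1295  0.03  ] [ 0.5874 -0.1511  0.03  ] 0.12217875539735334
0.05 [ 0.4672 -0.1243  0.05  ] [ 0.5771 -0.144   0.05  ] 0.11168521171224903
0.08 [ 0.4672 -0.1164  0.08  ] [ 0.5616 -0.1334  0.08  ] 0.09594489618459226
0.1 [ 0.4672 -0.1112  0.1   ] [ 0.5513 -0.1263  0.1   ] 0.08545135249948779
3.3677705627705627
```

View pics/w6c.png

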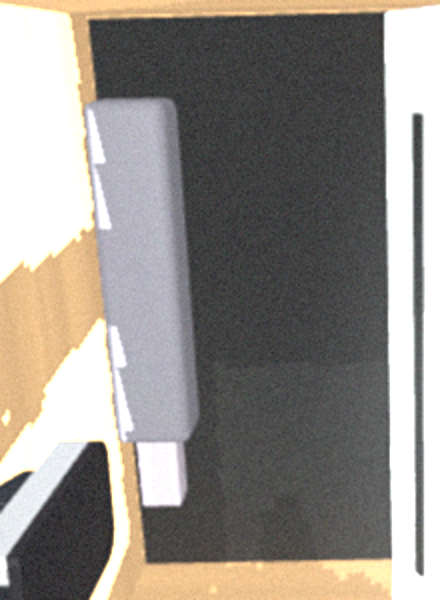

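At floor height (z≈0.03) the cutter measures 122 mm, so it lies on the lane floor by the outer wall. I'll withdraw.

Emit:
arm_command(
  increments=[
    {"slide":[0,0,-8],"dr":[0,0,0],"jaw":1},
    {"slide":[0,0,-10],"dr":[0,0,0],"jaw":1},
    {"slide":[0,0,-10],"dr":[0,0,0],"jaw":1},
    {"slide":[0,0,-10],"dr":[0,0,0],"jaw":1},
    {"slide":[0,0,-10],"dr":[0,0,0],"jaw":1},
    {"slide":[0,0,-10],"dr":[0,0,0],"jaw":1},
    {"slide":[0,0,-15],"dr":[0,0,0],"jaw":1},
    {"slide":[0,0,-25],"dr":[0,0,0],"jaw":1},
    {"slide":[0,0,-30],"dr":[0,0,0],"jaw":1},
    {"slide":[0,0,-30],"dr":[0,0,0],"jaw":1},
    {"slide":[0,0,-30],"dr":[0,0,0],"jaw":1},
    {"slide":[0,0,-10],"dr":[0,0,0],"jaw":1},
    {"slide":[0,0,0],"dr":[0,0,0],"jaw":1},
    {"slide":[0,0,0],"dr":[0,0,0],"jaw":1},
    {"slide":[0,0,0],"dr":[0,0,0],"jaw":1},
  ],
)

```text
time: 14.4
position: [0.5369, -0.078, 0.3166]
orientation: [0.082, 0.997, -0.0, -0.001]
force: [0.1, -0.1, -0.8]
opening: 0.0851
```

```bash
python3 - <<'E'
from h import *
s=get_state();print(s['time'],s['position'],s['force'],s['opening'])
save('wrist7',capture('wrist'));save('side7',capture('side'));save('top7',capture('top'))
for c,q in [('side','cutter_center'),('side','tape'),('top','roller_center'),('top','brush_pot'),('top','tape')]:
    for r in landmark_of(c,q):print(c,q,r['conf'],w(c,r['point']))
E
```

```text
14.4 [ 0.5369 -0.078   0.3166] [ 0.0791 -0.0579 -0.7599] 0.08513847760571823
side cutter_center 0.88 [ 0.5755 -0.2695  0.0039]
side cutter_center 0.58 [ 0.3417 -0.4504  0.0133]
side tape 0.65 [ 0.7153 -0.3398  0.0003]
top roller_center 0.79 [0.5326 0.3996 0.021 ]
top tape 0.7 [ 0.7197 -0.3371 -0.0008]
```

View pics/wrist7.png

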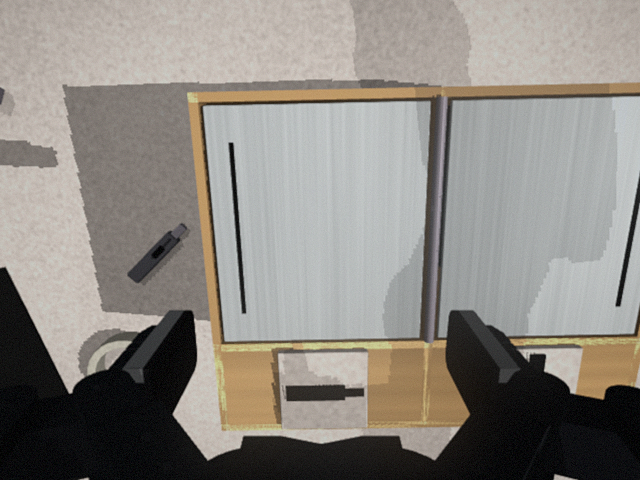

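View pics/side7.png

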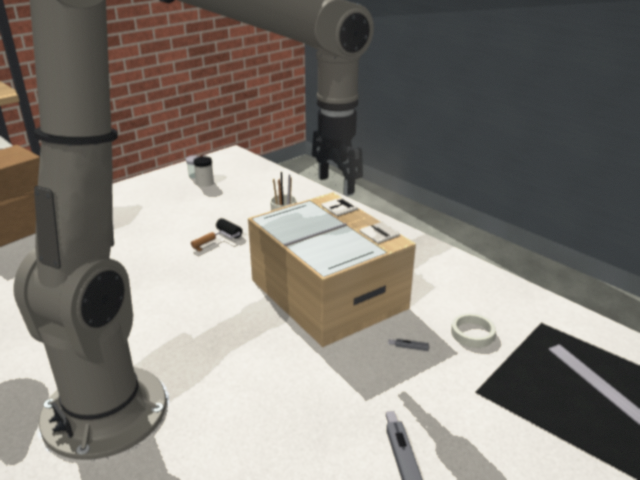

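The wrist picture shows both flaps flush and shut: right at (205–435, 100–340), left at (445–640). The middle cutter is gone from the desk, the bystanders are where they were, and the robot is clear.

```bash
python3 -c "
from rig import *
print(sign_off())"
```

```text
the job is handed in; nothing more can be done
None
```

I put the middle-sized cutter away in the box through the right flap, the one whose tile shows the cutter outline, and handed the job in at about 14.5 s. The fingers pushed the flap down and held it while the cutter dropped, then withdrew.

- **Cutter:** before I withdrew, the wrist picture showed it lying on the lane floor by the outer wall. It measured 122 mm at floor height.
- **Flaps:** both look shut and flush in the last wrist picture. The left flap looked shut whenever I checked it.
- **Bystanders:** the networks put the roller and tape within about 4 mm of where they started. They did not report the brush pot in the final top picture, but by eye its brushes are in the same place in the side picture. The small and large look-alike cutters were not touched.
- **Robot at hand-in:** clear of everything, with wrist force under 1 N. The highest side force I read was about 9 N, from the flap spring while the fingers held it open.
- **Disagreements between checks:** two network answers were plainly wrong. One was a "right_slot" in the top picture that sat on the roller, the other a "return_box" in the side picture at the same place. I ignored both, because other views agreed on the slot to about 2–3 mm.

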